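# Roll the castor wheel into its holder

### The arm

A 6-joint arm with a two-finger parallel gripper is mounted at the origin on the work surface. World frame = base frame: x ahead of the robot, y to its left, z up, the work surface at z = 0. Lengths are in mm, angles in rad, forces in N, time in s.
With the tool pointing down it reaches from about 425 to 1125 mm from the base axis. Payload 14.9 kg.
Tool frame: the origin (TCP) lies at the very end of the fingers, on their centre line; the grasp point (between the pads) lies arm.tcp_to_grasp behind it (arm.tcp_to_grasp is the distance from the TCP to the grasp point, in mm); x points along the fingers, y is the direction in which the jaws open and shut, and the axes are right-handed (so a half turn about x gives the same grasp; the last joint's range is limited). The gripper opens to 91 mm and grips with 3 to 60 N. Pads are 32 mm wide; open, the fingers measure 118 mm over their backs; the gripper's body (76 mm by 178 mm) begins 60 mm behind the grasp point.
Start: joints at [1.213, 0.379, 1.734, -0, 1.028, -0.033], TCP at [223.391, 663.411, 213.932] pointing down, gripper open.
Joint ranges: [-2.77, 2.77], [-0.74, 2.19], [0, 2.66], [-1.06, 4.2], [0.31, 2.87], [-3.08, 3.08]. Speed limits (rad/s): [1.89, 1.89, 2.39, 3.14, 3.14, 3.14].

### API

Orientations are given as [roll, pitch, yaw] about the fixed x, y, z axes, in that order (R = Rz(yaw) Ry(pitch) Rx(roll)).
In Python, from bench import arm, imaging, models gives the robot as it stands. Calls block until the motion is done:
- arm.reach(position, orientation): joint-space move of the TCP to a pose.
- arm.move_straight(position, frame=None, speed=150, force_limit=None): straight line of the TCP; frame=None keeps the orientation; speed is the mean speed in mm/s. With force_limit (N) it stops when the force on the tool has changed by that much, and returns True; else False.
- arm.set_joints(angles): joint-space move.
- arm.grip(opening, grip_force=None): finger opening in mm; grip_force is the grip in N (None keeps the last); returns when the fingers have stopped.
- arm.wait(seconds).
- arm.ik(position, orientation): joint angles nearest the present ones, or None.
- imaging.capture(name): name is "side" or "top"; returns a dict with "color" (400x640x3 uint8, red, green, blue), "fx", "fy", "cx", "cy" (pixels), "k1" (the pictures are not rectified: a ray, as slopes to the right and down, at radius r is drawn at 1 + k1 r^2 times it, then the intrinsics apply), "R" (3x3) and "t" (3): a world point X has camera coordinates R X + t. Camera axes: x right, y down, z forward; pixel columns grow to the right and rows downward; lengths in mm; the calibration is good to about 2 mm. A picture is of the moment at which its call begins. There is no depth.
A pose or a line that the arm cannot do raises arm.IKError and nothing moves.
- arm.sign_off(): hands the job in, once; it reports no verdict.
Trained networks look in a picture, given as the dict that the camera call returned (one of the last four; its "shot" number tells which), for a name from the list of things; names that differ only in an ending like _2 or _b are one class to them, and where a whole thing is asked for, a point or a joint stands for the part that bears it (a point fixed in the world has none). Each returns a list of dicts, best first, with "score" (0 to 1); they miss things now and then, are a little off and sometimes report something else, mostly with a low value. They report only what shows in the picture. A call takes as long as a camera call.
- models.cut_out(picture, name): "mask" (400x640 bool, what is visible of it) and "pixel" ([column, row] in pixels, amid what is visible of it).
Readings, each from a call of its own:
- arm.get_t(): time.
- arm.get_q(): joint angles.
- arm.get_qd(): joint speeds.
- arm.get_effort(): joint torques, N m.
- arm.get_ee_pos(): TCP position.
- arm.get_orientation(): TCP orientation.
- arm.get_wrist_force(): force on the tool from outside, world axes, zero at the start.
- arm.get_moment(): the same for the moment, N m.
- arm.get_opening(): finger opening in mm.
Only numpy, scipy, OpenCV 4.12 (cv2) and the standard library are available. Lean on these libraries where they do the work, as an engineer would, in place of code of your own. Each camera call takes 0.05 s, during which the arm holds its last target. There are 200 camera calls.

### The job

Roll the large castor wheel, standing on its tread, along the table into the spring-sided wheel holder, without lifting it, dragging it there unrolled or letting it lean over. Ease it in between the spring cheeks until it bears on the holder's stop, press it there lightly for about half a second (never hard: 12 N is too much), then let go and leave it standing upright in the holder. Do not disturb the other things on the table.

Things in the scene. Friction and masses are not known exactly. Their poses are not given: they have to be found in the camera images.
- wheel_center (a point): Centre of the large castor wheel: black tyre 80 mm in diameter, 28 mm wide, grey web, about 0.3 kg, standing on its tread on the bare table (centre 40 mm up), free to roll. Its y axis is the axle (level); x and z turn with the wheel; at the start z is up and x points roughly along the holder's x. It starts 170 to 220 mm in front of the mouth, up to 15 mm off the lane's middle, turned up to 0.15 rad.
- wheel: The same wheel; its y axis is the axle. A steel axle 10 mm in diameter runs through the centre and stands out 18 mm on each side (64 mm over its ends), fixed to the wheel. Body origin: the point of the tread on the table at the start, 40 mm from the centre; it goes round with the wheel.
- wheel_bolt (a point): Black bolt head in the web, seen on both sides, 22 mm from the wheel's centre (the point is on the wheel's mid-plane). Straight above the centre at the start; it goes round with the wheel, showing that it really rolls.
- holder: Wheel holder, dark steel, fixed. Origin: on the table in the middle of its open mouth; x points into the holder along the lane's middle, z up. The table is bare in the lane. Fixed side walls start at x = 10 mm, 39 to 55 mm either side of the middle, 30 mm high. Nothing of the holder is outside the mouth, and the axle's rear stays outside it, so there is free room behind the axle.
- cheeks (a point): Middle between the two bright spring cheeks, 37 mm inside the mouth, 19 mm up. Cheeks are low (7 to 31 mm up; the axle passes above), flared from 44 mm apart at the mouth to 25 mm apart 20 mm in, then parallel to 57 mm in; each yields up to 8 mm sideways under 1.2 to 3.3 N. They grip the flat sides of the tyre's leading part, resist entry (up to 10 N in the flare, then 1 to 3 N), and keep the wheel where it is left.
- stop_bracket: The stop: dark block with a knob, 78 mm high, in the lane; origin on the table 98 mm in from the mouth. A rod from it carries a rubber pad (16 mm wide, 25 to 55 mm up) clamped at a new setting each time: its face is 25 to 41 mm inside the mouth, not measured, to be felt or seen. On it, the wheel's centre is 15 mm outside to 1 mm inside the mouth. The pad is rigid. 2 to 12 N on it for 0.2 s is good, more is too much.
- small_wheel: Bystander: small black castor wheel, 50 mm in diameter, 20 mm thick, lying flat. Origin at the middle of its underside.
- castor_fork: Bystander: bare steel castor fork, 60 x 60 mm plate with two upright ears, 54 mm high. Origin at the middle of its underside.
- wrench: Bystander: steel wrench 170 mm long, lying flat along its x axis.
- screwdriver: Bystander: screwdriver 180 mm long, lying along its x axis.
- cup: Bystander: paper-white coffee cup, 84 mm across, 110 mm high. Origin at the middle of its underside.
- bolt_jar: Bystander: jar with a steel lid, 64 mm across, 75 mm high. Origin at the middle of its underside.

How it is judged:
By the outcome, as a careful person would: the job done as asked, in the order asked, and still so for the second after the job is handed in, with the robot touching nothing.
It also fails if it takes over 58 s, if anything falls off the work surface, if the arm or the gripper's body presses on something with over 40 N, if the wrist force passes 120 N, or if a joint passes its speed limit or range.

## Working session

There is one attempt and no reset: what is moved stays moved. The work goes in short steps, each a Python script; the robot and the scene stay as the last script left them, time stands still between calls to the robot, and variables do not carry over. Pictures are saved under pics/ and viewed, about 8 in all and at most 12, crops included, and the job is handed in when it is done.

```bash
ls; mkdir -p pics; cat > h.py <<'E'
import numpy as np, cv2
from bench import arm, imaging, models
def save(p,name,crop=None,scale=1):
    im=cv2.cvtColor(p["color"],cv2.COLOR_RGB2BGR)
    if crop: c0,r0,c1,r1=crop; im=im[r0:r1,c0:c1]
    if scale!=1: im=cv2.resize(im,None,fx=scale,fy=scale,interpolation=cv2.INTER_CUBIC)
    cv2.imwrite("pics/"+name,im)
def ray(p,px):
    K=np.array([[p["fx"],0,p["cx"]],[0,p["fy"],p["cy"]],[0,0,1.]])
    u=cv2.undistortPoints(np.array([[px]],float),K,np.array([p["k1"],0,0,0.]))[0,0]
    R=np.array(p["R"]);t=np.array(p["t"])
    return -R.T@t, R.T@np.array([u[0],u[1],1.])
def onz(p,px,z):
    o,d=ray(p,px); return o+d*(z-o[2])/d[2]
def proj(p,X):
    K=np.array([[p["fx"],0,p["cx"]],[0,p["fy"],p["cy"]],[0,0,1.]])
    R=np.array(p["R"]);t=np.array(p["t"],float)
    return cv2.projectPoints(np.atleast_2d(np.array(X,float)),cv2.Rodrigues(R)[0],t,K,np.array([p["k1"],0,0,0.]))[0][:,0]
def tri(p,a,q,b):
    o1,d1=ray(p,a);o2,d2=ray(q,b)
    A=np.stack([d1,-d2],1);s=np.linalg.lstsq(A,o2-o1,rcond=None)[0]
    x,y=o1+d1*s[0],o2+d2*s[1]; return (x+y)/2,np.linalg.norm(x-y)
E
python3 - <<'E'
from h import *
np.set_printoptions(precision=1,suppress=True)
T=imaging.capture("top");S=imaging.capture("side")
save(T,"t0.png");save(S,"s0.png")
print(arm.tcp_to_grasp,arm.get_orientation(),arm.get_wrist_force(),arm.get_opening())
for n in ["wheel","wheel_bolt","holder","cheeks","stop_bracket","small_wheel","castor_fork","wrench","screwdriver","cup","bolt_jar"]:
    for nm,p in (("T",T),("S",S)):
        for d in models.cut_out(p,n)[:2]:
            print(nm,n,round(d["score"],2),np.array(d["pixel"]),d["mask"].sum(),onz(p,d["pixel"],0))
for p in (T,S): print(p["fx"],p["k1"],ray(p,(320,200)))
E
```

```text
pics
18.8 [-1.6  1.6 -1.9] [ 0.  -0.6  0.5] 91.0716599020717
T wheel 0.89 [291.7 183.9] 424 [517.2 102.6   0. ]
S wheel 0.55 [320.1 180.2] 443 [525.7 139.5   0. ]
T wheel_bolt 0.68 [289.4 180.9] 414 [525.  108.9   0. ]
T wheel_bolt 0.21 [175.7 131.7] 451 [648.5 416.9   0. ]
S wheel_bolt 0.81 [316.3 177.8] 359 [516.6 151.9   0. ]
T holder 0.92 [402.4 168.5] 1665 [ 566.5 -188.9    0. ]
T holder 0.63 [218.3 257.9] 1114 [317.8 287.8   0. ]
S holder 0.64 [360.9 260.2] 2162 [ 570.2 -163.5    0. ]
T cheeks 0.42 [288.6 182.9] 462 [519.6 110.8   0. ]
S cheeks 0.95 [358.2 260.2] 2149 [ 563.8 -162.2    0. ]
T stop_bracket 0.64 [410.2 170.4] 274 [ 562.  -209.7    0. ]
S stop_bracket 0.66 [363.8 260.5] 487 [ 576.9 -165.7    0. ]
T small_wheel 0.5 [371.  130.7] 288 [ 665.5 -103.7    0. ]
S small_wheel 0.83 [394.7 232. ] 282 [678.1 -92.6   0. ]
S small_wheel 0.17 [241.5 145.6] 992 [307.8 351.5   0. ]
T castor_fork 0.91 [313.4 126.8] 527 [671.7  49.9   0. ]
S castor_fork 0.92 [374.2 193.5] 460 [664.9  55.5   0. ]
S castor_fork 0.71 [293.  245.1] 487 [414.6 -85.6   0. ]
T wrench 0.76 [365.3 224.3] 439 [416.3 -93.9   0. ]
S wrench 0.58 [295.6 246.8] 443 [420.3 -92.2   0. ]
T screwdriver 0.66 [173.6 132.5] 412 [646.2 422.4   0. ]
S screwdriver 0.74 [342.4 118.3] 189 [659.3 437.1   0. ]
S screwdriver 0.23 [317.9 177.6] 435 [521.4 151.9   0. ]
T cup 0.82 [218.2 261.1] 1073 [309.5 287.7   0. ]
T cup 0.35 [368.7 128.9] 245 [670.2 -97.5   0. ]
S cup 0.71 [241.3 144.2] 1022 [307.6 359.1   0. ]
T bolt_jar 0.92 [467.5 240.8] 643 [ 380.5 -362.9    0. ]
S bolt_jar 0.78 [291.  339.7] 1150 [ 374.7 -338.6    0. ]
468.70717406317686 -0.026762413156763264 (array([ 391.7,   12.8, 1230.2]), array([ 0.1,  0. , -1. ]))
426.7038230742295 -0.09606544833462873 (array([ 365.3, -766.7,  835.3]), array([ 0.1,  0.7, -0.7]))
```

```bash
python3 - <<'E'
import cv2
a=cv2.imread("pics/t0.png")[115:215,270:440];b=cv2.imread("pics/s0.png")[150:300,270:420]
cv2.imwrite("pics/t0c.png",cv2.resize(a,None,fx=4.5,fy=4.5,interpolation=3));cv2.imwrite("pics/s0c.png",cv2.resize(b,None,fx=4,fy=4,interpolation=3))
E
```

```text
(no output)
```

View pics/t0c.png

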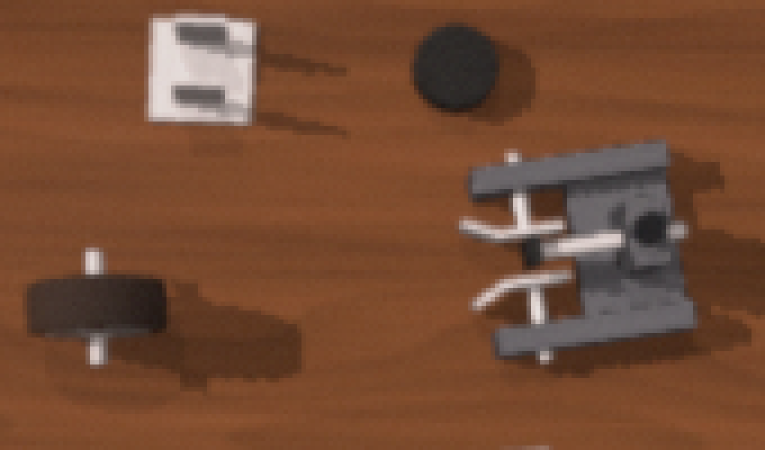

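View pics/s0c.png

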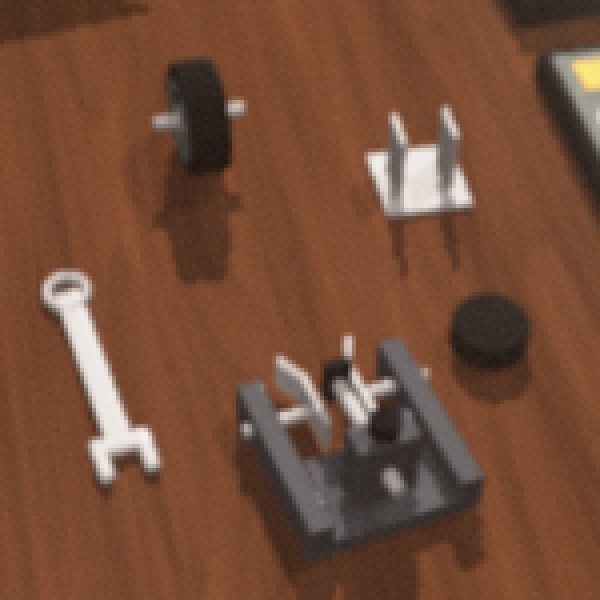

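View pics/t0.png

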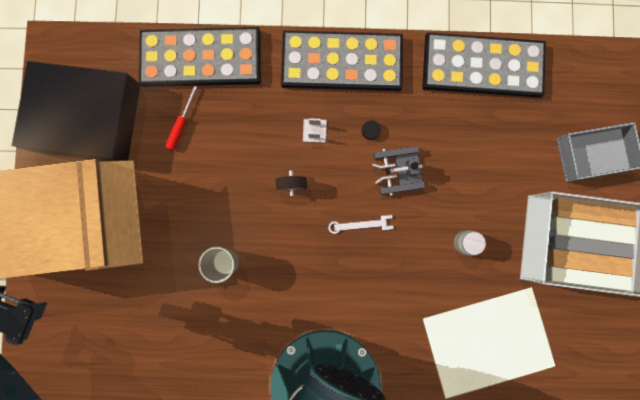

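The top crop shows the wheel at roughly (97,305), the axle ends at (93,250) and (97,362), the holder with its mouth to the left, cheek tips at (461,225) and (478,305), and the pad at about (530,252). The side crop agrees, and nothing stands in the lane. Next I fit the holder pose and the wheel.

```bash
python3 - <<'E'
from h import *
from scipy.optimize import least_squares
np.set_printoptions(precision=2,suppress=True)
T=imaging.capture("top");S=imaging.capture("side")
t=lambda a:(a[0]/4.5+270-.4,a[1]/4.5+115-.4); s=lambda a:(a[0]/4+270-.4,a[1]/4+150-.4)
# holder-frame points
P=[(T,t,(461,222),(0,23,31)),(T,t,(478,305),(0,-23,31)),(T,t,(565,225),(57,13.5,31)),(T,t,(571,274),(57,-13.5,31)),
(T,t,(652,225),(98,0,78)),(T,t,(470,172),(10,55,30)),(T,t,(497,333),(10,-39,30)),(T,t,(473,190),(10,39,30)),(T,t,(497,348),(10,-55,30)),
(S,s,(280,358),(0,-23,31)),(S,s,(348,338),(0,23,31)),(S,s,(388,408),(98,0,78)),(S,s,(240,385),(10,-55,30)),(S,s,(400,342),(10,55,30)),(S,s,(380,348),(10,39,30)),(S,s,(262,385),(10,-39,30))]
def W(v,X):
    c,q=np.cos(v[2]),np.sin(v[2]);X=np.array(X);return np.array([v[0]+c*X[0]-q*X[1],v[1]+q*X[0]+c*X[1],X[2]])
f=lambda v:np.array([proj(p,W(v,X))[0]-k(a) for p,k,a,X in P]).ravel()
r=least_squares(f,[555,-105,-1.4],loss="soft_l1");v=r.x
print("holder",v);print(f(v).reshape(-1,2))
A,ea=tri(T,t((93,250)),S,s((243,106)));B,eb=tri(T,t((97,362)),S,s((153,122)))
print(A,ea,B,eb)
A=onz(T,t((93,250)),41);B=onz(T,t((97,362)),41);print("top only",A,B)
A2=onz(S,s((243,106)),40);B2=onz(S,s((153,122)),40);print("side only",A2,B2)
# wheel fit: centre xy, yaw by axle ends
Q=[(T,t((93,250)),32),(T,t((97,362)),-32),(S,s((243,106)),32),(S,s((153,122)),-32)]
g=lambda w:np.array([proj(p,(w[0]-np.sin(w[2])*y,w[1]+np.cos(w[2])*y,40))[0]-a for p,a,y in Q]).ravel()
w=least_squares(g,[520,105,-1.5]).x;print("wheel",w,g(w))
c,q=np.cos(v[2]),np.sin(v[2]);d=w[:2]-v[:2];print("in holder frame",c*d[0]+q*d[1],-q*d[0]+c*d[1],w[2]-v[2])
o=onz(T,t((527,252)),50)[:2]-v[:2];print("pad face approx top",c*o[0]+q*o[1],-q*o[0]+c*o[1])
np.save("v.npy",v);np.save("w.npy",w);print(arm.get_t())
E
```

```text
holder [ 549.05 -110.26   -1.39]
[[ 0.37  0.01]
 [-0.6  -0.9 ]
 [-0.37 -0.29]
 [-0.03 -0.91]
 [ 0.29 -0.13]
 [ 0.21 -1.51]
 [-0.06 -1.54]
 [ 0.51  0.54]
 [ 0.92  1.25]
 [-0.35  0.25]
 [-0.12  0.06]
 [-0.49  2.91]
 [-1.04  0.42]
 [ 0.33 -1.37]
 [-0.55 -1.08]
 [-0.39 -1.43]]
[548.29 104.25  42.81] 0.6068646390416261 [484.31  99.85  42.96] 0.08316461649118996
top only [548.22 104.41  41.  ] [484.5   99.99  41.  ]
side only [549.25 107.34  40.  ] [484.71 103.09  40.  ]
wheel [516.61 103.08  -1.5 ] [-0.29 -0.08 -0.34 -0.05 -0.1   0.53  0.12  0.52]
in holder frame -215.70988910859234 5.7659977193441705 -0.11021596624950591
pad face approx top 30.865574730226076 -1.6802793946058578
1.3
```

```bash
cat >> h.py <<'E'
from scipy.spatial.transform import Rotation as Ro
def ori(yaw,flip=1):
    "tool down, jaws along the axle of a wheel heading yaw"
    y=flip*np.array([-np.sin(yaw),np.cos(yaw),0]);x=np.array([0,0,-1.]);R=np.stack([x,y,np.cross(x,y)],1)
    import warnings;warnings.simplefilter("ignore")
    return list(Ro.from_matrix(R).as_euler("xyz"))
def H(v,x,y,z):
    c,q=np.cos(v[2]),np.sin(v[2]);return [v[0]+c*x-q*y,v[1]+q*x+c*y,z]
E
python3 - <<'E'
from h import *
np.set_printoptions(precision=3,suppress=True)
v=np.load("v.npy");w=np.load("w.npy")
T=imaging.capture("top");S=imaging.capture("side")
t=lambda a:(a[0]/4.5+270-.4,a[1]/4.5+115-.4); s=lambda a:(a[0]/4+270-.4,a[1]/4+150-.4)
for p,k,a,b in ((T,t,(470,172),(667,142)),(T,t,(497,333),(690,303)),(T,t,(469.5,265),(568,249.5)),(S,s,(262,385),(330,540)),(S,s,(400,342),(480,470))):
    d=(onz(p,k(b),30)-onz(p,k(a),30));print("yaw",np.arctan2(d[1],d[0]),np.hypot(*d[:2]))
for fl in (1,-1):
    q=arm.ik([w[0],w[1],150],ori(w[2],fl));print(fl,q)
    q=arm.ik(H(v,-60,0,22),ori(v[2],fl));print(fl,q)
E
```

```text
yaw -1.389346804875288 115.13711369025519
yaw -1.3879099322992197 112.1871386734442
yaw -1.3853601597392118 57.33245916125037
yaw -1.4472308785516608 116.64759103102229
yaw -1.378213398502056 104.57978886720197
1 [ 0.153  0.2    2.114 -0.     0.828  0.085]
1 [-0.138  0.446  2.103 -0.     0.592 -0.316]
-1 [ 0.153  0.2    2.114  0.     0.828 -3.056]
-1 [-0.138  0.446  2.103 -0.     0.592  2.826]
```

```bash
python3 - <<'E'
from h import *
np.set_printoptions(precision=2,suppress=True)
v=np.load("v.npy");w=np.load("w.npy")
arm.reach([w[0],w[1],170],ori(w[2]))
arm.wait(0.3);print("f0",arm.get_wrist_force())
arm.move_straight([w[0],w[1],24],speed=100,force_limit=8)
print(arm.get_ee_pos(),arm.get_wrist_force())
arm.grip(58,3);arm.wait(.2)
print(arm.get_opening(),arm.get_wrist_force(),arm.get_moment(),arm.get_t())
S=imaging.capture("side");save(S,"s1.png",(270,130,420,250),5)
E
```

```text
f0 [-0.8  -0.54 -0.  ]
[517.   103.15  24.52] [ 0.41  0.15 -0.28]
63.722678628822834 [-1.12  0.29  2.61] [-0.07  0.26 -0.05] 6.3083
```

View pics/s1.png

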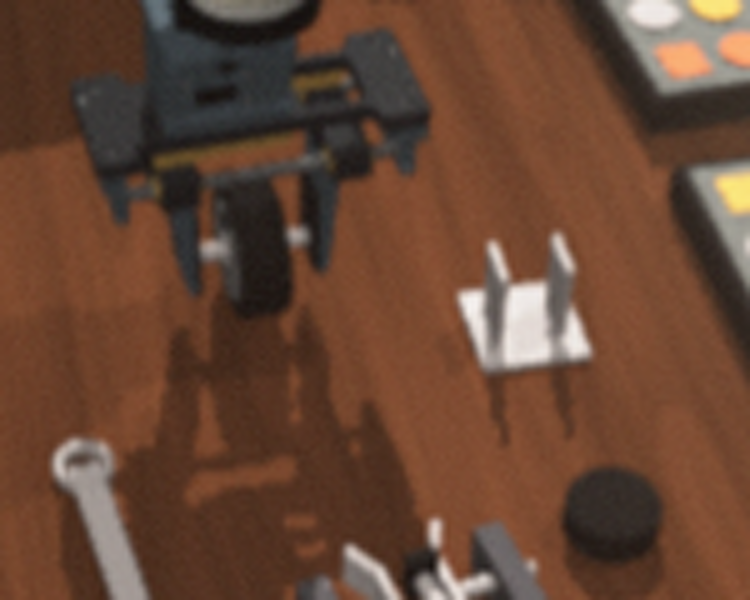

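The side picture shows both fingers pinching the axle ends, with the wheel upright between them at about (255,245). I start rolling gently along a curved path onto the lane.

```bash
python3 - <<'E'
from h import *
from scipy.interpolate import CubicHermiteSpline
np.set_printoptions(precision=2,suppress=True)
v=np.load("v.npy");w=np.load("w.npy")
z=arm.get_ee_pos()[2]
p=np.array(arm.get_ee_pos())[:2]-v[:2];c,q=np.cos(v[2]),np.sin(v[2])
x0,y0=c*p[0]+q*p[1],-q*p[0]+c*p[1]
sp=CubicHermiteSpline([x0,-65],[y0,0],[np.tan(w[2]-v[2]),0])
for x in np.linspace(x0,-65,7)[1:]:
    arm.move_straight(H(v,x,float(sp(x)),z),ori(v[2]+np.arctan(float(sp(x,1)))),speed=35)
    print(x,arm.get_wrist_force(),arm.get_opening())
print(arm.get_t())
T=imaging.capture("top");S=imaging.capture("side")
a=cv2.resize(T["color"][115:215,290:440],None,fx=4,fy=4,interpolation=3);b=cv2.resize(S["color"][160:300,270:410],None,fx=400/140,fy=400/140,interpolation=3)
cv2.imwrite("pics/r1.png",np.hstack([a[:, :400],b])[:,:,::-1])
E
```

```text
-190.60457438786057 [-0.29 -0.76 -0.67] 63.752905913196045
-165.48365951028845 [-0.1  -0.64  0.26] 64.2224610069663
-140.36274463271633 [ 0.48 -0.61  0.92] 63.795185983865686
-115.24182975514422 [-0.21 -0.39 -0.05] 64.0465505278759
-90.1209148775721 [-0.14  0.75 -0.45] 63.81105546829957
-65.0 [-0.76 -0.55  0.37] 63.79361610585982
11.5583
```

View pics/r1.png

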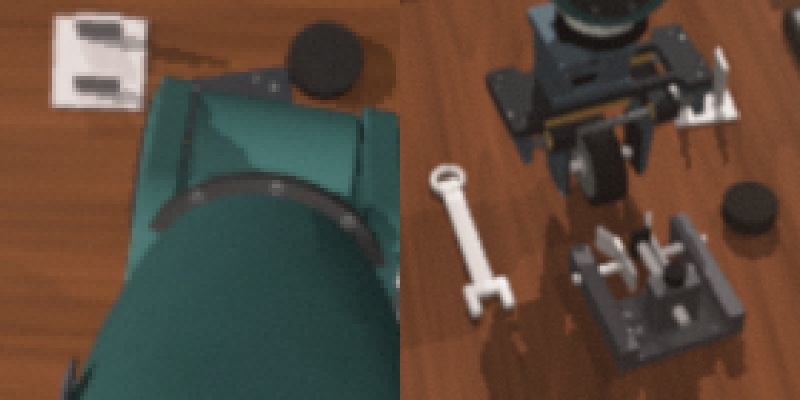

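Rolling forces stayed under 1 N, and the wheel stands upright in front of the mouth in line with it. Next I let go, back out behind the axle at low level, and check.

```bash
python3 - <<'E'
from h import *
np.set_printoptions(precision=2,suppress=True)
v=np.load("v.npy")
arm.grip(91);arm.move_straight(H(v,-65-48,0,26),speed=80);arm.grip(44,10)
print(arm.get_opening(),arm.get_t())
S=imaging.capture("side");save(S,"s2.png",(300,170,400,250),7)
a=imaging.capture("top")
for n in ("wheel","wheel_bolt"):
  for d in models.cut_out(S,n)[:2]:
    m=np.argwhere(d["mask"]);print(n,d["score"],d["pixel"],m.min(0),m.max(0))
c=[H(v,-65,y,40) for y in (-32,-14,0,14,32)]
print("expected axle px",proj(S,c))
E
```

```text
44.518421320403476 13.8583
wheel 0.69 [339.1, 216.7] [200 327] [231 349]
wheel 0.54 [375.6, 192.9] [178 362] [203 387]
wheel_bolt 0.64 [335.0, 215.6] [200 327] [231 350]
expected axle px [[326.17 219.53]
 [332.79 217.63]
 [337.91 216.17]
 [342.99 214.72]
 [349.47 212.86]]
```

View pics/s2.png

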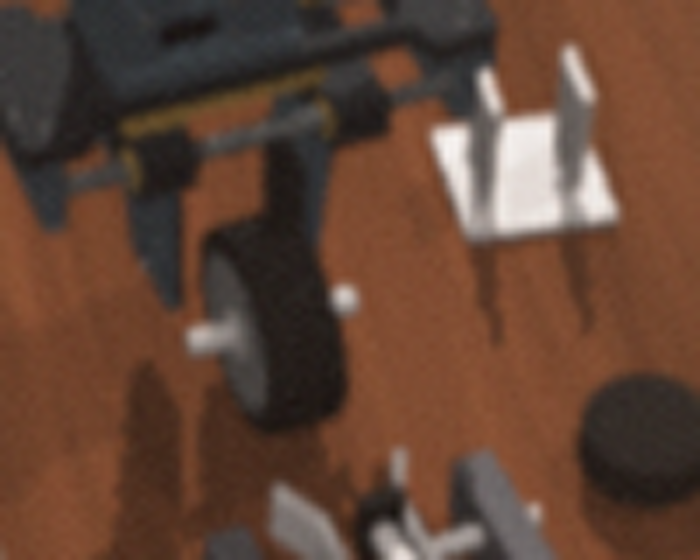

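```bash
python3 - <<'E'
from h import *
v=np.load("v.npy")
S=imaging.capture("side")
for a in (0,216,-144): pass
f=lambda deg,x:proj(S,H(v,x+22*np.sin(np.radians(deg)),-14,40+22*np.cos(np.radians(deg))))[0]
for deg in (0,90,180,216,270): print(deg,((f(deg,-65)-[320,190])*16).round())
b=cv2.imread("pics/s0.png")[160:200,300:335]
a=S["color"][190:240,320:360,::-1]
e=lambda i:cv2.resize(np.clip(i.astype(float)*2.2,0,255).astype(np.uint8),None,fx=10,fy=10,interpolation=3)
A=e(a);B=e(b);h=min(A.shape[0],B.shape[0]);cv2.imwrite("pics/e.png",np.hstack([A[:h],B[:h]]))
for deg in (0,90,180,216,270): print(deg,((f(deg,-65)-[320,190])*10).round())
E
```

```text
0 [206. 346.]
90 [257. 539.]
180 [203. 535.]
216 [173. 462.]
270 [154. 348.]
0 [129. 217.]
90 [161. 337.]
180 [127. 334.]
216 [108. 289.]
270 [ 96. 218.]
```

View pics/e.png

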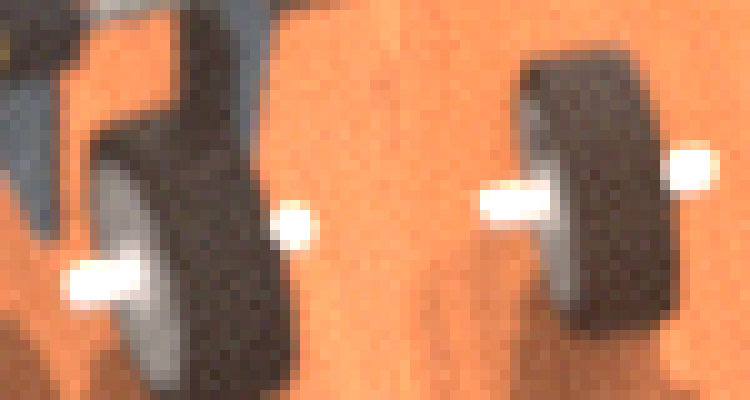

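In the first picture (right half) there is a dark bolt spot near the top of the web. Now the web is clear at that spot, (129,217), and the expected 216° spot lies hidden behind the stub. That fits real rolling. Now the push from behind.

```bash
python3 - <<'E'
from h import *
np.set_printoptions(precision=2,suppress=True)
v=np.load("v.npy");c,q=np.cos(v[2]),np.sin(v[2])
arm.wait(.1)
def F(n=4):
    return -np.mean([np.dot(arm.get_wrist_force()[:2],[c,q]) for _ in range(n)])
f0=F();print("f0",f0,"t",arm.get_t())
z=26
def X(): p=np.array(arm.get_ee_pos())[:2]-v[:2];return c*p[0]+q*p[1]
arm.move_straight(H(v,-95,0,z),speed=40)
arm.move_straight(H(v,-70,0,z),speed=18)
print(X(),F()-f0,arm.get_t())
S=imaging.capture("side")
x=-70;log=[]
while x<-44:
    x+=2;h=arm.move_straight(H(v,x,0,z),speed=12,force_limit=13)
    log.append((x,round(F()-f0,1)))
    if h: print("hit");break
print(log,X(),arm.get_t())
S=imaging.capture("side");T=imaging.capture("top")
cv2.imwrite("pics/p.png",cv2.resize(S["color"][195:285,320:420,::-1],None,fx=6.5,fy=6.5,interpolation=3))
E
```

```text
f0 0.31072390189288845 t 14.2083
-70.06925394109385 -0.3394552365088104 16.35
[(-68, np.float64(-0.3)), (-66, np.float64(-0.4)), (-64, np.float64(-0.9)), (-62, np.float64(-1.0)), (-60, np.float64(-0.1)), (-58, np.float64(0.2)), (-56, np.float64(-0.2)), (-54, np.float64(-0.0)), (-52, np.float64(-1.0)), (-50, np.float64(-0.4)), (-48, np.float64(-0.5)), (-46, np.float64(1.3)), (-44, np.float64(1.5))] -43.92672588288731 20.5167
```

View pics/p.png

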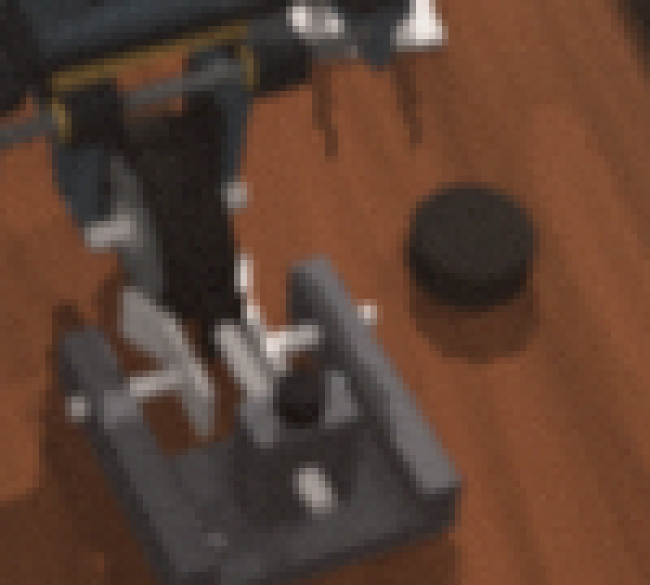

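The side picture shows the wheel upright, its leading edge entering between the cheeks in the middle of the lane, with the fingers behind both stubs. Flare resistance has begun at about 1.5 N. I continue in small force-watched steps.

```bash
python3 - <<'E'
from h import *
np.set_printoptions(precision=2,suppress=True)
v=np.load("v.npy");c,q=np.cos(v[2]),np.sin(v[2]);f0=.31
F=lambda:-np.mean([np.dot(arm.get_wrist_force()[:2],[c,q]) for _ in range(4)])-f0
x=-44;log=[]
while x<-18:
    x+=.5;h=arm.move_straight(H(v,x,0,26),speed=5,force_limit=4)
    f=F();log.append((x,float(round(f,1))))
    if h or f>5.5 or arm.get_t()>38: print("stop",h);break
print(log,arm.get_t())
arm.wait(.1);print(F())
S=imaging.capture("side")
cv2.imwrite("pics/p2.png",cv2.resize(S["color"][195:285,320:420,::-1],None,fx=6.5,fy=6.5,interpolation=3))
E
```

```text
stop False
[(-43.5, 2.0), (-43.0, 1.9), (-42.5, 0.9), (-42.0, 0.9), (-41.5, 1.5), (-41.0, 0.7), (-40.5, 1.0), (-40.0, 1.7), (-39.5, 1.7), (-39.0, 1.4), (-38.5, 1.3), (-38.0, 1.3), (-37.5, 0.8), (-37.0, 1.5), (-36.5, 1.5), (-36.0, 1.5), (-35.5, 0.8), (-35.0, 0.9), (-34.5, 1.4), (-34.0, 0.6), (-33.5, 1.6), (-33.0, -0.3), (-32.5, 1.0), (-32.0, 1.3), (-31.5, 6.2)] 26.8667
6.400000716007438
```

View pics/p2.png

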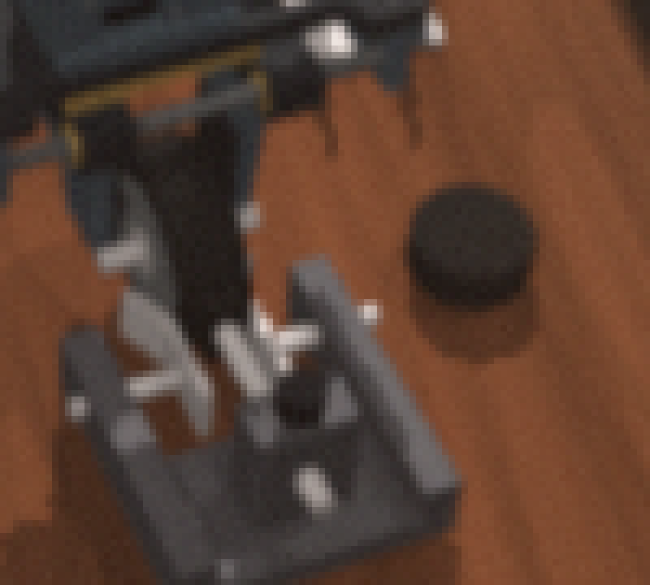

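The force rose sharply to 6.3 N at the expected pad distance (wheel centre about 10 mm outside the mouth, pad at about 30 mm, as seen from above). I hold briefly, back off and check.

```bash
python3 - <<'E'
from h import *
np.set_printoptions(precision=2,suppress=True)
v=np.load("v.npy");c,q=np.cos(v[2]),np.sin(v[2]);f0=.31
F=lambda:float(-np.mean([np.dot(arm.get_wrist_force()[:2],[c,q]) for _ in range(4)])-f0)
a=[]
for _ in range(5): arm.wait(.1);a.append(round(F(),1))
print(a)
arm.move_straight(H(v,-40,0,26),speed=15)
arm.move_straight(H(v,-95,0,26),speed=60)
print("free",F())
arm.move_straight(H(v,-110,0,190),speed=150)
arm.reach([450,180,260],ori(-1.4))
print(arm.get_t())
T=imaging.capture("top");S=imaging.capture("side")
a=cv2.resize(T["color"][125:205,345:445],(400,320),interpolation=3);b=cv2.resize(S["color"][205:285,320:420],(400,320),interpolation=3)
cv2.imwrite("pics/f.png",np.hstack([a,b])[:,:,::-1])
for x in (-15,-10,-5): print(x,((proj(S,[H(v,x,y,40) for y in (-32,32)])-[320,205])*4+[400,0]).round(),((proj(T,[H(v,x,y,40) for y in (-32,32)])-[345,125])*4).round())
E
```

```text
[5.8, 5.8, 6.6, 5.8, 5.9]
free -0.10295753496628723
31.4
-15 [[454. 114.]
 [550.  86.]] [[101. 242.]
 [ 86. 143.]]
-10 [[457. 120.]
 [553.  92.]] [[109. 241.]
 [ 94. 142.]]
-5 [[461. 126.]
 [557.  97.]] [[117. 239.]
 [101. 141.]]
```

View pics/f.png

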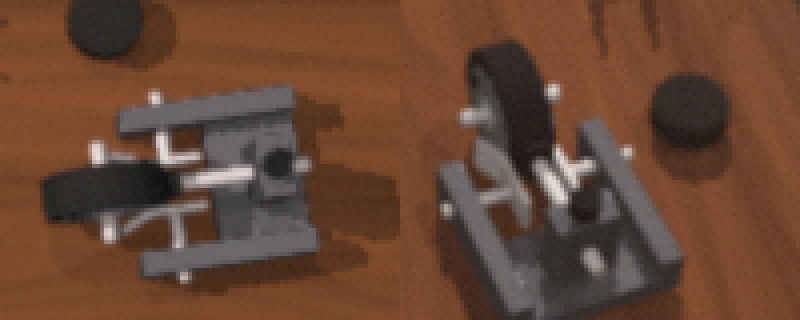

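The final pictures show the wheel upright between the cheeks, its leading edge on the pad at about (178,180) in the top crop. The axle ends are where they should be for a centre 10 mm outside the mouth, and the nearby small wheel has not moved. I hand it in.

```bash
python3 -c "
from h import *
arm.sign_off();print(arm.get_t())"
```

```text
the job is handed in; nothing more can be done
the job is handed in; nothing more can be done
```

The wheel is standing upright in the holder against its stop, and the job is handed in at about 31.5 s of the 58 s allowed. I pinched the axle ends lightly (3 N) to roll the wheel along a curve onto the lane, let go, then pushed it in from behind the axle stubs.

- **Pressing on the stop:** the flare and cheeks resisted with about 1 to 2 N. At the pad the push rose to about 6 N, and I held it there for at least 0.5 s. After I backed off, the force read zero.
- **Final position:** in the last pictures the wheel is upright and in line with the lane. Its centre is about 10 mm outside the mouth, which matches where the pad was seen and felt.
- **Other things on the table:** the small wheel looked unmoved in the last crops. I did not run a separate check on the others, but the planned path kept clear of them.
- **Rolling:** I confirmed this only indirectly, because the axle stub hid the bolt where it should have been. The bolt was no longer at the top of the wheel, and the forces while rolling stayed under about 1 N, less than dragging would likely need.

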